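Thread the lumbar vertebra casts onto the mounting rod and hang the column on its stand

ROBOT

A 6-joint arm with a two-finger parallel gripper is mounted at the origin on the work surface. World frame = base frame: x ahead of the robot, y to its left, z up, the work surface at z = 0. Lengths are in m, angles in rad, forces in N, time in s.
With the tool pointing down it reaches from about 0.35 to 1 m from the base axis. Payload 7.1 kg.
Tool frame: the origin (TCP) lies at the very end of the fingers, on their centre line; the grasp point (between the pads) lies behind it (manip.hold_point_z is the x of the grasp point in the tool frame, in m); x points along the fingers, y is the direction in which the jaws open and shut, and the axes are right-handed (so a half turn about x gives the same grasp; the last joint's range is limited). The gripper opens to 85 mm and grips with 20 to 120 N. Pads are 22 mm wide; open, the fingers measure 114 mm over their backs; the gripper's body (76 mm by 85 mm) begins 54 mm behind the grasp point. The pads swing forward as they close: fully open they stand 13 mm farther back than shut.
Start: joints at [-0.019, 0.423, 1.63, -0, 1.089, -0.019], TCP at [0.625, 0, 0.231] pointing down, gripper open.
Joint ranges: [-3, 3], [-0.9, 2.11], [0.09, 2.58], [-1.31, 4.45], [0.11, 2.69], [-2.54, 2.54]. Speed limits (rad/s): [2.39, 2.39, 3.01, 3.14, 3.14, 3.14].

INTERFACE

Orientations are given as a rotation vector (axis times angle).
In Python, from rig import manip, solver, viewer, order gives the robot as it stands. Calls block until the motion is done:
- manip.reach(position, orientation): joint-space move of the TCP to a pose.
- manip.move_linear(position, orientation=None, feed=0.15): straight line of the TCP; orientation=None keeps the orientation; feed is the mean speed in m/s.
- manip.goto_joints(angles): joint-space move.
- manip.set_gripper(opening): finger opening in m; the grip force is fixed at half the most; returns when the fingers have stopped.
- manip.pause(seconds).
- solver.solve_ik(position, orientation): joint angles nearest the present ones, or None.
- viewer.get_image(name): name is "scene" or "side" or "wrist"; returns the picture (400x640x3 uint8, red, green, blue); there is no depth.
- viewer.get_calibration(name): a dict with "K" (3x3 intrinsics, pixels), "k1" (the pictures are not rectified: a ray, as slopes to the right and down, at radius r is drawn at 1 + k1 r^2 times it, then the intrinsics apply), "R" (3x3) and "t" (3): a world point X has camera coordinates R X + t; the wrist camera has in their place "T_tool_cam" (4x4, takes a point from camera to tool coordinates, whose origin is the TCP and whose axes are the tool frame's). Camera axes: x right, y down, z forward; pixel columns grow to the right and rows downward; lengths in m; the calibration is good to about 2 mm. A picture is of the moment at which its call begins: read the wrist's pose just before it. get_calibration takes no time and is no camera call.
A pose or a line that the arm cannot do raises manip.PlanningError and nothing moves.
- order.job_done(): hands the job in, once; it reports no verdict.
Trained networks look in the newest picture that a camera, given by its name, has taken for a name from the list of things; names that differ only in an ending like _2 or _b are one class to them, and where a whole thing is asked for, a point or a joint stands for the part that bears it (a point fixed in the world has none). Each returns a list of dicts, best first, with "confidence" (0 to 1); they miss things now and then, are a little off and sometimes report something else, mostly with a low value. They report only what shows in the picture. A call takes as long as a camera call. They do not tell look-alikes from the thing itself.
- viewer.recognise(query, camera): "point" ([x, y, z] in m, in the coordinates of the camera as it stood for that picture, good to about 4 mm: the middle of the surface that is visible of it).
- viewer.masks_of(query, camera): "region" (400x640 bool, what is visible of it).
Readings, each from a call of its own:
- manip.read_t(): time.
- manip.read_qpos(): joint angles.
- manip.read_dq(): joint speeds.
- manip.read_effort(): joint torques, N m.
- manip.read_eef_pos(): TCP position.
- manip.read_eef_rot(): TCP orientation.
- manip.read_wrist_force(): force on the tool from outside, world axes, zero at the start.
- manip.read_moment(): the same for the moment, N m.
- manip.read_finger_gap(): finger opening in m.
Only numpy, scipy, OpenCV 4.12 (cv2) and the standard library are available. Lean on these libraries where they do the work, as an engineer would, in place of code of your own. Each camera call takes 0.05 s, during which the arm holds its last target. There are 200 camera calls.

TASK

Take the mounting rod from its stand and thread it through the canals of all three vertebra casts in the rail cradle, pushing on gently until the brass collar has closed them up into one column and the sprung end stop at the far end begins to give. Then lift the column out on the rod and hang the rod back in both forks of the stand as it lay before, with the three casts still close together against the collar. The casts are brittle: never force or drop them, touch them only with the rod, and leave the basin, the jar and the calipers where they are.

Things in the scene. Friction and masses are not known exactly. Their poses are not given: they have to be found in the camera images.
- rod: Mounting rod, 269 mm, 200 g, of 12 mm round metal with a round nose. Origin on its axis at the middle of the green handle, x along the rod to the nose, z up as it lies in the stand. Along x (mm): rear journal -64 to -40, handle -40 to 40 (20 wide in y, z -13 to 9), bare neck to 80, brass collar (30 mm dia.) 80 to 86, bare blade to the nose at 205. Starts level in both forks of the stand.
- rod_tip (a point): The extreme point of the rod's round nose (6 mm radius), 205 mm along x from the rod's origin.
- rod_rear (a point): Point on the rod's axis 52 mm behind its origin (rod x = -52): belongs in the rear fork (at fork_rear).
- rod_front (a point): Point on the rod's axis 186 mm ahead of its origin: belongs in the front fork (at fork_front).
- stand: Rod stand fixed to the table: wooden base 275 x 75 x 12 mm with two steel V forks (90 degree V, 8 mm thick, mouth 30 mm wide, arms end 6 mm above the axis of a rod lying in them), 238 mm apart along its x. Origin under its middle at table level; the rod lies in the forks with its axis 90 mm above the table, nose to the stand's +x.
- fork_rear (a point): Where the rod's axis lies in the rear fork, 119 mm from the stand's middle towards its -x, 90 mm above the table.
- fork_front (a point): Where the rod's axis lies in the front fork, 119 mm towards the stand's +x, 90 mm above the table.
- cradle: Cradle fixed to the table, origin at table level; its x is the threading direction, from the open end to the end stop. White base 100 mm wide, 10 thick, x -65 to 135 mm; two aluminium rails 12 mm wide, 33 mm either side of the middle, x -55 to 127 mm, tops at z = 52 mm. The casts hang on them by their side processes, canals at z = 56 mm; they slide along and have about 5 mm of play sideways.
- cast1: Vertebra cast next to the open end, bone-coloured resin, 40 to 75 g; cracks at 11 N. Origin at the middle of its canal (18 mm wide in y, 16 mm high in z); x along the canal as the cradle's x, within about 7 degrees, z up. Body block 26 mm long in x, 42 wide, z -38 to -8 mm; spinous process up to z 41 mm, side processes to y 42 mm. Against the collar its origin is at rod x 99 mm.
- cast2: Middle vertebra cast, same as cast1. Two casts closed up have their origins 26 mm apart.
- cast3: Vertebra cast next to the end stop, same as cast1.
- basin: Green plastic basin, 150 mm across, 55 mm high, origin under its middle. Leave alone.
- jar: Clear specimen jar, 52 mm diameter, 75 mm high, origin under its middle. Leave alone.
- calipers: Steel sliding calipers lying flat, 190 mm long, jaws 58 mm, 11 mm thick, origin under the beam's middle, beam along its x. Leave alone.
- stop_zone (a point): Nominal place of the end stop on the cradle (cradle x 74 mm, canal height). The blue sprung stop is clamped somewhere within 16 mm along x of here, its place is not measured. Its white front face yields from about 3 N, 3 N more per mm, for 5 mm, then is rigid. It is open 20 mm wide at the middle from z = 45 mm upwards, so the rod's blade passes through it.
Mind the look-alikes: they are no part of the job. What is meant by the cradle is not orange or red, and is the larger of those in its own colour.

How it is judged:
By the outcome, as a careful person would: the job done as asked, in the order asked, and still so for the second after the job is handed in, with the robot touching nothing.
It also fails if it takes over 67 s, if anything falls off the work surface, if the arm or the gripper's body presses on something with over 40 N, if the wrist force passes 120 N, or if a joint passes its speed limit or range.

## Working session

There is one attempt and no reset: what is moved stays moved. The work goes in short steps, each a Python script; the robot and the scene stay as the last script left them, time stands still between calls to the robot, and variables do not carry over. Pictures are saved under pics/ and viewed, about 8 in all and at most 12, crops included, and the job is handed in when it is done.

```bash
ls; mkdir -p pics; python3 - <<'E'
from rig import manip, solver, viewer, order
import cv2,numpy as np
a=viewer.get_image("scene");cv2.imwrite("pics/scene.png",a[...,::-1])
b=viewer.get_image("side");cv2.imwrite("pics/side.png",b[...,::-1])
np.set_printoptions(precision=4,suppress=True)
for c in("scene","side","wrist"):print(c,viewer.get_calibration(c))
print(manip.hold_point_z,manip.read_t(),manip.read_eef_rot())
for c in("scene","side"):
  k=viewer.get_calibration(c)
  for q in("rod","stand","cradle","cast1"):
    for d in viewer.recognise(q,c)[:5]:
      p=np.array(d["point"]);w=k["R"].T@(p-k["t"]);print(c,q,round(d["confidence"],2),w,(k["K"]@(p/p[2]))[:2])
E
```

```text
pics
scene {'K': array([[426.5126,   0.    , 316.6142],
       [  0.    , 426.5126, 195.6191],
       [  0.    ,   0.    ,   1.    ]]), 'k1': -0.1004278809029682, 'R': array([[ 0.427 ,  0.9041, -0.0172],
       [ 0.6431, -0.317 , -0.6971],
       [-0.6357,  0.2866, -0.7168]]), 't': array([-0.1848, -0.2709,  1.567 ])}
side {'K': array([[428.7792,   0.    , 317.3423],
       [  0.    , 428.7792, 206.7119],
       [  0.    ,   0.    ,   1.    ]]), 'k1': -0.06628843088047269, 'R': array([[-0.9966, -0.0829, -0.0037],
       [-0.0492,  0.6264, -0.7779],
       [ 0.0668, -0.7751, -0.6283]]), 't': array([0.507 , 0.1073, 1.0485])}
wrist {'K': array([[308.5166,   0.    , 323.4739],
       [  0.    , 308.5166, 200.4726],
       [  0.    ,   0.    ,   1.    ]]), 'k1': -0.02524522432846599, 'T_tool_cam': array([[-0.0009, -0.2735,  0.9619, -0.1424],
       [ 1.    ,  0.0004,  0.001 ,  0.0003],
       [-0.0007,  0.9619,  0.2735, -0.0703],
       [ 0.    ,  0.    ,  0.    ,  1.    ]])}
-0.0187 0.1 [ 1.2085  1.2102 -1.2103]
scene rod 0.91 [0.6534 0.0249 0.0944] [361.607  225.1713]
scene stand 0.6 [0.
[... 249 characters left out ...]
92 -0.3839  0.0115] [213.9561 309.4892]
scene cradle 0.62 [0.79   0.2719 0.0075] [465.9855 250.2599]
scene cast1 0.77 [0.4409 0.0237 0.0622] [324.7763 182.5734]
scene cast1 0.69 [0.4445 0.0666 0.066 ] [338.3779 177.8959]
side rod 0.97 [0.6535 0.0797 0.0981] [250.3718 228.2681]
side stand 0.56 [0.64   0.1029 0.0107] [257.856  262.9977]
side cradle 0.93 [ 0.2078 -0.2653  0.0073] [426.5564 181.3259]
side cradle 0.87 [0.7894 0.2885 0.0056] [168.3659 326.7955]
side cradle 0.71 [ 0.6697 -0.3493  0.0126] [275.7639 157.9244]
side cradle 0.56 [0.4387 0.1733 0.012 ] [342.7236 291.4231]
side cast1 0.77 [0.4495 0.115  0.0613] [339.5726 256.0875]
side cast1 0.63 [0.4336 0.0391 0.0667] [347.7957 231.6632]
```

View pics/scene.png

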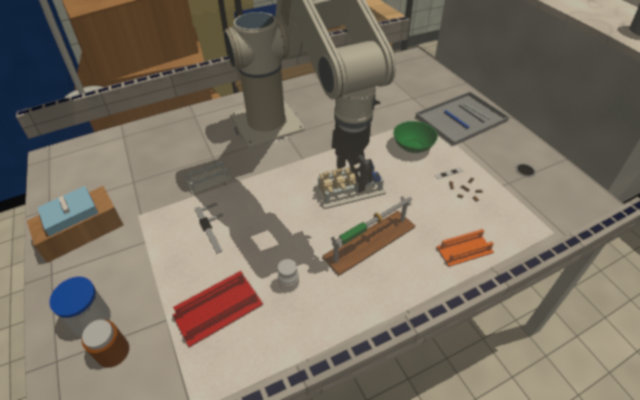

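View pics/side.png

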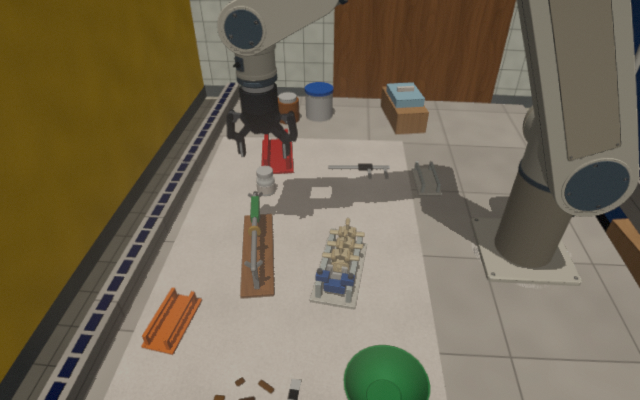

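Candidates for the cradle in the scene picture: the aluminium/white one bearing the casts (348,186), a small white one (208,178), red (217,307) and orange (465,248). I choose the one with casts, which is the larger of the white pair. The rod is at (375,222), its green handle at the -y end and its nose towards +y. Next, wrist views of both.

```bash
cat > h.py <<'E'
from rig import manip, solver, viewer, order
import cv2,numpy as np
from scipy.spatial.transform import Rotation as Ro
np.set_printoptions(precision=4,suppress=True)
def rot(yaw,pitch=0.):  # tool z along heading (yaw), tool x down; pitch>0 = nose up
    h=np.array([np.cos(yaw),np.sin(yaw),0]);x=np.array([0,0,-1.]);z=h
    c,s=np.cos(pitch),np.sin(pitch)
    z2=c*h+s*np.array([0,0,1]);x2=s*h-c*np.array([0,0,1])
    return Ro.from_matrix(np.c_[x2,np.cross(z2,x2),z2]).as_rotvec()
def cam(name):
    k=viewer.get_calibration(name)
    if name=="wrist":
        T=np.eye(4);T[:3,:3]=Ro.from_rotvec(manip.read_eef_rot()).as_matrix();T[:3,3]=manip.read_eef_pos()
        W=T@k["T_tool_cam"]
        k["R"]=W[:3,:3].T;k["t"]=-k["R"]@W[:3,3]
    return k
def proj(k,X):
    p=np.atleast_2d(X)@k["R"].T+k["t"];s=p[:,:2]/p[:,2:];s=s*(1+k["k1"]*(s**2).sum(1,keepdims=True))
    return s@k["K"][:2,:2].T+k["K"][:2,2]
def onplane(k,uv,z):
    d=cv2.undistortPoints(np.array(uv,float).reshape(-1,1,2),k["K"],np.array([k["k1"],0,0,0.]))[:,0]
    d=np.c_[d,np.ones(len(d))]@k["R"];C=-k["R"].T@k["t"]
    return C+d*((z-C[2])/d[:,2])[:,None]
def shot(name,fn):
    k=cam(name);im=viewer.get_image(name);cv2.imwrite("pics/"+fn+".png",im[...,::-1]);np.save("pics/"+fn+".npy",k,allow_pickle=True);return k,im
def pose(fn): return np.load("pics/"+fn+".npy",allow_pickle=True).item()
E
python3 - <<'E'
from h import *
print(Ro.from_rotvec(manip.read_eef_rot()).as_matrix())
y=np.pi/2
for p in ([.62,.03,.27],[.44,.06,.24]):
    for s in (0,np.pi):print(p,s,solver.solve_ik(p,rot(y+s)))
manip.reach([.64,.03,.27],rot(y));k,_=shot("wrist","w1")
for q in("rod","stand","cradle","cast1"):
    for d in viewer.recognise(q,"wrist")[:4]:
      p=np.array(d["point"]);print(q,round(d["confidence"],2),k["R"].T@(p-k["t"]),(k["K"]@(p/p[2]))[:2])
manip.reach([.44,.04,.22],rot(y));k,_=shot("wrist","w2")
for q in("cast1","stop_zone","cradle"):
    for d in viewer.recognise(q,"wrist")[:4]:
      p=np.array(d["point"]);print(q,round(d["confidence"],2),k["R"].T@(p-k["t"]),(k["K"]@(p/p[2]))[:2])
print(manip.read_t())
E
```

```text
[[-0.  1. -0.]
 [ 0. -0. -1.]
 [-1. -0. -0.]]
[0.62, 0.03, 0.27] 0 None
[0.62, 0.03, 0.27] 3.141592653589793 [0.0292 0.3768 1.6055 0.     1.1593 0.0292]
[0.44, 0.06, 0.24] 0 None
[0.44, 0.06, 0.24] 3.141592653589793 [0.1087 0.1412 2.005  0.     0.9954 0.1087]Traceback (most recent call last):
  File "<stdin>", line 6, in <module>
rig.PlanningError: the arm cannot take that pose within its joint ranges
```

```bash
python3 - <<'E'
s=open('h.py').read()
i=s.index("def rot");j=s.index("def cam")
s=s[:i]+'''def rot(yaw,pitch=0.):  # rod heading yaw; tool z = -rod x (pitch>0 nose up), tool x = down
    h=np.array([np.cos(yaw),np.sin(yaw),0]);u=np.array([0,0,1.]);c,n=np.cos(pitch),np.sin(pitch)
    f=c*h+n*u;x=n*h-c*u
    return Ro.from_matrix(np.c_[x,np.cross(-f,x),-f]).as_rotvec()
'''+s[j:]
open('h.py','w').write(s)
E
python3 - <<'E'
from h import *
y=np.pi/2
manip.reach([.64,.03,.27],rot(y));k,_=shot("wrist","w1")
for q in("rod","stand","cradle","cast1"):
    for d in viewer.recognise(q,"wrist")[:4]:
      p=np.array(d["point"]);print(q,round(d["confidence"],2),k["R"].T@(p-k["t"]),(k["K"]@(p/p[2]))[:2])
manip.reach([.44,.06,.23],rot(y));k,_=shot("wrist","w2")
for q in("cast1","stop_zone","cradle"):
    for d in viewer.recognise(q,"wrist")[:4]:
      p=np.array(d["point"]);print(q,round(d["confidence"],2),k["R"].T@(p-k["t"]),(k["K"]@(p/p[2]))[:2])
print(manip.read_t())
E
```

```text
rod 0.67 [0.4457 0.0719 0.066 ] [146.0566 139.7986]
rod 0.63 [0.6465 0.0701 0.0971] [327.8095 144.5041]
stand 0.63 [0.6463 0.0825 0.0104] [326.5348 127.9543]
cradle 0.96 [0.7802 0.2168 0.0072] [441.7386   9.8779]
cradle 0.8 [ 0.1897 -0.2205  0.0095] [ 28.9897 329.3622]
cradle 0.78 [0.478  0.1306 0.0106] [189.7644  87.5153]
cast1 0.93 [0.4474 0.0708 0.0659] [147.7069 140.7713]
cast1 0.67 [0.4606 0.1136 0.0645] [154.6173 100.3302]
cast1 0.59 [0.4383 0.0398 0.0649] [144.4202 168.3482]
cast1 0.73 [0.4495 0.1147 0.0632] [330.3094 129.3628]
cast1 0.65 [0.4292 0.0366 0.0676] [310.2449 206.8457]
cast1 0.61 [0.4366 0.0719 0.0654] [317.3431 172.8841]
stop_zone 0.85 [0.7613 0.227  0.0088] [625.4445  17.6585]
stop_zone 0.74 [0.4503 0.1318 0.0078] [329.8885 111.4588]
stop_zone 0.74 [ 0.1855 -0.2504  0.0105] [147.5785 382.8523]
stop_zone 0.66 [ 0.6922 -0.283   0.0077] [488.4713 397.7535]
cradle 0.75 [ 0.1867 -0.2531  0.0115] [148.3201 384.9133]
cradle 0.66 [0.4578 0.1308 0.0113] [336.5947 112.3503]
cradle 0.62 [0.7562 0.2246 0.005 ] [616.7285  21.2614]
cradle 0.55 [ 0.6898 -0.2801  0.0092] [487.7585 397.1344]
2.1
```

View pics/w1.png

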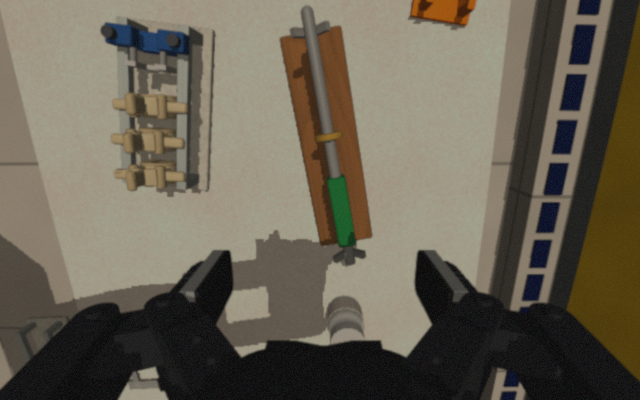

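View pics/w2.png

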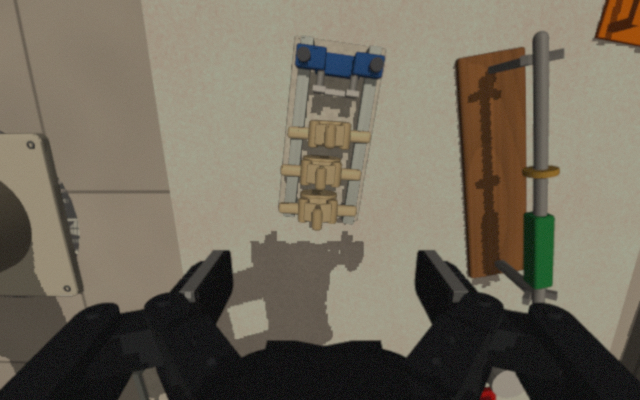

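The two wrist views show the casts in order at about (320,208), (321,172) and (328,135), with the blue stop at (340,62) in w2. The rod lies in the stand with its nose at (307,10) and green handle at (341,210) in w1. The jar stands just behind the handle at (345,310). Next, one close crop for the cradle.

```bash
python3 - <<'E'
from h import *
a=cv2.imread("pics/w2.png")[30:235,265:400];b=cv2.imread("pics/w1.png")[10:200,95:220]
A=cv2.resize(a,None,fx=2.9,fy=2.9,interpolation=2);B=cv2.resize(b,None,fx=3,fy=3,interpolation=2)
H=600;o=np.zeros((H,A.shape[1]+B.shape[1]+10,3),np.uint8);o[:A.shape[0],:A.shape[1]]=A[:H];o[:B.shape[0],A.shape[1]+10:]=B
cv2.imwrite("pics/crop1.png",o);print(A.shape)
for fn in("w1","w2"):
    k=pose(fn);im=cv2.cvtColor(cv2.imread(f"pics/{fn}.png"),cv2.COLOR_BGR2HSV)
    for n,lo,hi,z in(("green",(50,120,40),(75,255,255),.099),("brass",(15,140,90),(28,255,255),.09)):
        m=cv2.inRange(im,lo,hi);m[250 if fn=="w1" else 300:]=0
        nn,l,st,c=cv2.connectedComponentsWithStats(m);i=1+st[1:,4].argmax();print(fn,n,st[i],c[i],onplane(k,[c[i]],z))
    p={"w1":[(308,14),(346,246)],"w2":[(541,38),(541,300)]}[fn];print(onplane(k,p,.09))
k=pose("w1");print("jar",onplane(k,[(345,305)],.075))
E
```

```text
(594, 392, 3)
w1 green [ 327  176   28   71 1193] [340.9916 210.7251] [[0.661  0.0002 0.099 ]]
w1 brass [424   0  34  21 334] [440.8293   9.1048] [[0.7522 0.1961 0.09  ]]
[[ 0.6274  0.191   0.09  ]
 [ 0.6681 -0.0449  0.09  ]]
w2 green [ 525  213   29   76 1410] [542.0844 250.2865] [[0.6581 0.0013 0.099 ]]
w2 brass [533 168  26  10 158] [545.8228 173.4494] [[0.6531 0.0764 0.09  ]]
[[ 0.6269  0.1928  0.09  ]
 [ 0.676  -0.0611  0.09  ]]
jar [[ 0.6699 -0.133   0.075 ]]
```

View pics/crop1.png

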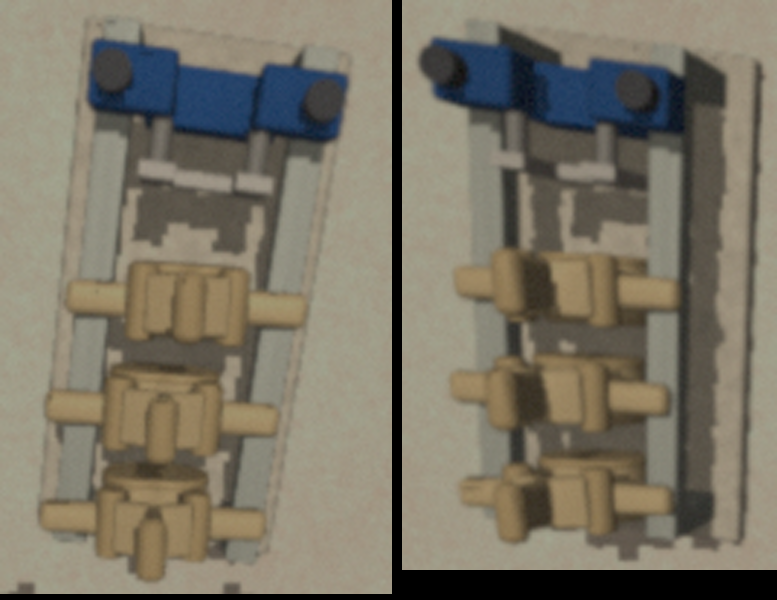

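The crop confirms the choice: grey aluminium rails on a white base carrying three casts. In this crop the stop's white face is at about (205,178), and the casts are yawed a few degrees against the rails.

```bash
cat > fit.py <<'E'
from h import *
from scipy.optimize import least_squares
c2=lambda P:np.array(P,float)/2.9+[265,30]
c1=lambda P:(np.array(P,float)-[402,0])/3+[95,10]
K1,K2=pose("w1"),pose("w2")
# (points, local y, z)  line constraints ; (points, local x,z)
L=[(onplane(K2,c2([(107,200),(76,480)]),.052),1,.033),(onplane(K2,c2([(299,200),(249,480)]),.052),1,-.033),
(onplane(K1,c1([(484,200),(488,430)]),.052),1,.033),(onplane(K1,c1([(667,200),(663,450)]),.052),1,-.033),
(onplane(K2,c2([(122,20),(322,48)]),.052),0,.127),(onplane(K2,c2([(243,560)]),.052),0,-.055),
(onplane(K2,c2([(87,18),(350,60)]),.01),0,.135),(onplane(K1,c1([(757,65),(738,540)]),.01),1,-.05),
(onplane(K1,c1([(757,63)]),.01),0,.135),(onplane(K1,c1([(738,541)]),.01),0,-.065)]
def loc(p,q):
    c,s=np.cos(q[2]),np.sin(q[2]);d=p[:,:2]-q[:2];return np.c_[c*d[:,0]+s*d[:,1],-s*d[:,0]+c*d[:,1]]
f=lambda q:np.concatenate([loc(p,q)[:,a]-v for p,a,v in L])
r=least_squares(f,[.44,.08,1.4],loss="soft_l1",f_scale=.002)
if __name__=="__main__":
    print("cradle",r.x,np.degrees(r.x[2]));print("res mm",[(1e3*(loc(p,r.x)[:,a]-v)).round(1).tolist() for p,a,v in L])
    W=lambda P:onplane(K2,c2(P),.058)
    for n,P in(("1",[(42,517),(264,523)]),("2",[(49,405),(275,418)]),("3",[(70,296),(305,310)])):
        p=W(P);d=p[1]-p[0];print("cast",n,"local",loc(p.mean(0)[None],r.x)*1e3,"yawrel",np.degrees(np.arctan2(d[1],d[0])+np.pi/2-r.x[2]),np.hypot(*d[:2]))
    sp=onplane(K2,c2([(150,555),(162,425),(190,295)]),.097);print("spinous",loc(sp,r.x)*1e3)
    print("stop face",loc(onplane(K2,c2([(140,172),(272,188)]),.06),r.x)*1e3,loc(onplane(K1,c1([(508,158),(585,172)]),.06),r.x)*1e3)
    sc=loc(onplane(K1,c1([(468,490),(667,503),(458,385),(664,398),(462,280),(675,295)]),.058),r.x)*1e3;print("casts w1",(sc[::2]+sc[1::2])/2)
E
python3 fit.py
```

```text
cradle [0.444  0.0698 1.4359] 82.26903054714266
res mm [[-0.7, -0.9], [0.2, 1.5], [0.8, 1.9], [-0.9, -1.1], [-0.3, 0.4], [2.3], [-0.6, -1.4], [-0.0, -0.2], [-1.6], [1.7]]
cast 1 local [[-39.5215   1.8876]] yawrel 6.0800666962555665 0.08200886649276895
cast 2 local [[1.162  3.9431]] yawrel 4.388429907731328 0.08081044882986313
cast 3 local [[40.0379  0.2497]] yawrel 4.415924455836545 0.0814242736767177
spinous [[-39.2881   2.3961]
 [  4.1207   4.2515]
 [ 44.8806   1.18  ]]
stop face [[ 80.2146  21.9771]
 [ 81.1778 -22.168 ]] [[81.8813 19.7846]
 [80.6421 -7.8387]]
casts w1 [[-39.9191   0.6994]
 [  0.9082   2.6851]
 [ 39.7388  -0.5365]]
```

Cradle: (0.444, 0.070), yaw 82.3°, stop face at about local x = 81. Next: hover over the handle and fit it by silhouette.

```bash
cat > rodfit.py <<'E'
from h import *
from scipy.optimize import minimize
B=np.array([[x,y,z] for x in(-.04,.04) for y in(-.01,.01) for z in(-.013,.009)])
a=np.linspace(0,2*np.pi,24);C=np.array([[x,.015*np.cos(t),.015*np.sin(t)] for x in(.08,.086) for t in a])
def world(P,q,z=.09):
    c,s=np.cos(q[2]),np.sin(q[2]);return np.c_[q[0]+c*P[:,0]-s*P[:,1],q[1]+s*P[:,0]+c*P[:,1],z+P[:,2]]
def fit(k,im,q0,z=.09):
    hsv=cv2.cvtColor(im,cv2.COLOR_RGB2HSV);S=3
    ms=[]
    for lo,hi,P in(((50,100,30),(80,255,255),B),((14,110,60),(30,255,255),C)):
        m=cv2.inRange(hsv,lo,hi);g=np.zeros_like(m);u=proj(k,world(P,q0,z)).mean(0)
        cv2.circle(g,tuple(int(v) for v in u),70 if P is B else 30,255,-1);ms.append((cv2.resize(m&g,None,fx=S,fy=S,interpolation=1)>127,P))
    def cost(q):
        t=0
        for m,P in ms:
            r=np.zeros(m.shape,np.uint8);cv2.fillConvexPoly(r,cv2.convexHull(((proj(k,world(P,q,z))+.5)*S-.5).round().astype(np.int32)),1)
            t+=1-(m&(r>0)).sum()/max(1,(m|(r>0)).sum())
        return t
    s=np.vstack([q0,q0+np.diag([.006,.006,.06])]);r=minimize(cost,q0,method="Nelder-Mead",options=dict(initial_simplex=s,xatol=1e-5,fatol=1e-5));return r.x,r.fun
E
python3 - <<'E'
from rodfit import *
q0=np.array([.6605,-.003,np.radians(99.8)])
for f in("w1","w2"): print(f,fit(pose(f),cv2.imread(f"pics/{f}.png")[...,::-1].copy(),q0))
yaw=q0[2];h=np.array([np.cos(yaw),np.sin(yaw)])
manip.reach(np.r_[q0[:2]+.006*h,.16],rot(yaw))
k,im=shot("wrist","w3");print("w3",fit(k,im,q0))
print(manip.read_t(),manip.read_qpos())
E
```

```text
w1 (array([ 0.6613, -0.0036,  1.7494]), np.float64(0.9505775026544026))
w2 (array([ 0.6606, -0.0033,  1.7461]), np.float64(0.804483954421098))
w3 (array([ 0.6615, -0.0031,  1.7502]), np.float64(0.6825303243213691))
3.0917 [-0.013   0.5519  1.5983  0.0001  0.9917 -0.1842]
```

```bash
python3 - <<'E'
from rodfit import *
q=np.array([.6613,-.0033,1.7495]);h=np.array([np.cos(q[2]),np.sin(q[2])])
g=np.r_[q[:2]+.006*h,.09-.0187-.001];np.save("grasp.npy",np.r_[g,q[2]])
manip.move_linear(np.r_[g[:2],.16],rot(q[2]))
manip.move_linear(g,rot(q[2]),feed=.1);f0=manip.read_wrist_force()
manip.set_gripper(.0);manip.pause(.2);print("gap",manip.read_finger_gap(),f0,manip.read_wrist_force(),manip.read_moment())
manip.move_linear(g+[0,0,.06],feed=.08);manip.pause(.2)
print(manip.read_wrist_force(),manip.read_moment(),manip.read_eef_pos(),manip.read_t())
k,im=shot("wrist","w4");print(fit(k,im,q,z=.15));shot("side","s4");shot("scene","c4")
a=cv2.imread("pics/s4.png")[150:310,190:350];b=cv2.imread("pics/c4.png")[160:280,290:430]
o=np.hstack([cv2.resize(a,(400,400),interpolation=2),cv2.resize(b,None,fx=400/140,fy=400/140,interpolation=2)[:343]if 0 else cv2.resize(b,(400,400),interpolation=2)]);cv2.imwrite("pics/crop4.png",o)
E
```

```text
gap 0.019001743156735983 [ 0.6756 -0.9361 -0.2708] [-2.912   0.1547  4.74  ] [-0.0515  0.3217  0.052 ]
[-0.1879 -0.0848 -2.0574] [-0.0743 -0.0008 -0.0374] [0.6598 0.0026 0.1296] 6.3083
(array([ 0.6614, -0.003 ,  1.7434]), np.float64(0.7078741494478934))
```

View pics/crop4.png

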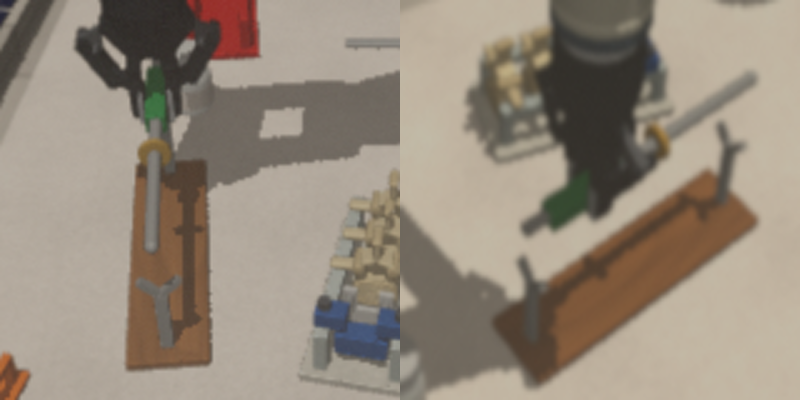

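The lifted rod is held. Its tip shows at about (414,183) in scene and (251,249) in side. I'll check its tilt against the projection, using the tip seen while level in the stand as the reference.

```bash
python3 - <<'E'
from rodfit import *
q=np.array([.6613,-.0033,1.7455])
for n,old,new in(("scene","scene","c4"),("side","side","s4")):
    k=pose(new)
    for t in(-2,-1,0,1):
        r=np.radians(t);x=.006+.199*np.cos(r)-0
        print(n,"tilt",t,proj(k,world(np.array([[x,0,.199*np.sin(r)],[.083,0,.077*np.sin(r)],[-.058,0,-.064*np.sin(r)]]),q,.15)).round(1).tolist())
    print("rest",proj(k,world(np.array([[.205,0,0]]),q,.09)).round(1))
o=[]
for f,(x,y) in(("side",(250,275)),("s4",(250,250)),("scene",(408,203)),("c4",(412,185))):
    c=cv2.imread(f"pics/{f}.png")[y-25:y+25,x-25:x+25];c=cv2.resize(c,(400,400),interpolation=0)[:300 if 0 else 400]
    for i in range(0,400,80):cv2.putText(c,str(x-25+i//8),(i,12),0,.4,(0,0,255));cv2.putText(c,str(y-25+i//8),(0,i+10),0,.4,(255,0,0))
    o.append(cv2.resize(c,(300,300),interpolation=1))
cv2.imwrite("pics/tips.png",np.vstack([np.hstack(o[:2]),np.hstack(o[2:])]))
E
```

```text
scene tilt -2 [[414.5, 183.9], [380.0, 202.6], [335.4, 226.7]]
scene tilt -1 [[414.7, 182.9], [380.1, 202.2], [335.4, 227.0]]
scene tilt 0 [[415.0, 181.9], [380.1, 201.8], [335.4, 227.3]]
scene tilt 1 [[415.1, 181.0], [380.2, 201.5], [335.4, 227.6]]
rest [[411.7 197.7]]
side tilt -2 [[249.9, 251.9], [251.3, 211.3], [252.7, 173.1]]
side tilt -1 [[249.7, 250.7], [251.3, 210.8], [252.8, 173.5]]
side tilt 0 [[249.5, 249.5], [251.2, 210.3], [252.8, 173.8]]
side tilt 1 [[249.3, 248.2], [251.1, 209.8], [252.9, 174.2]]
rest [[252.6 270.3]]
```

View pics/tips.png

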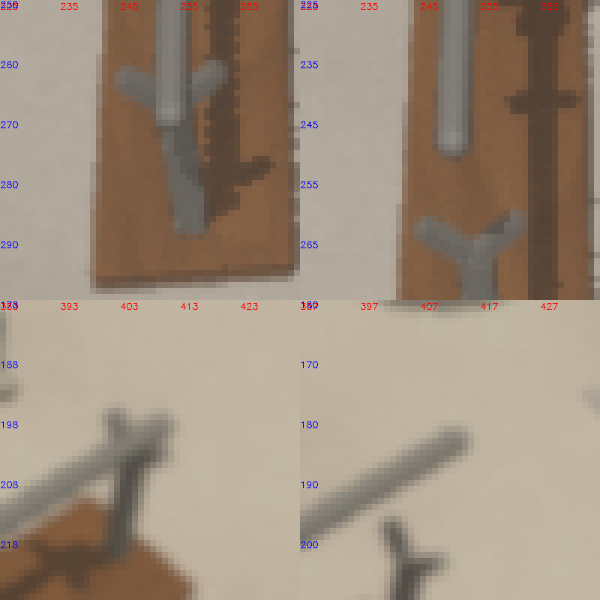

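```bash
cat > tilt.py <<'E'
from rodfit import *
from scipy.ndimage import map_coordinates
def axis(fn,P,w=9):   # subpixel offset (perpendicular) of a dark rod on a plain background
    im=cv2.imread(f"pics/{fn}.png",0).astype(float);k=pose(fn);u=proj(k,P);d=(u[-1]-u[0])/np.hypot(*(u[-1]-u[0]));n=np.array([-d[1],d[0]])
    s=np.arange(-w,w+.01,.25);o=[]
    for c in u:
        v=map_coordinates(im,(c+s[:,None]*n).T[::-1],order=1);b=np.interp(s,[s[0],s[-1]],[v[:6].mean(),v[-6:].mean()]);g=np.clip(b-v-8,0,None);o.append((g*s).sum()/max(g.sum(),1e-9))
    return u,np.array(o),n
E
python3 - <<'E'
from tilt import *
q=np.array([.6613,-.0033,1.7455]);X=np.arange(.100,.198,.007)
f=lambda t:world(np.c_[.006+(X-.006)*np.cos(t),0*X,(X-.006)*np.sin(t)],q,.15)
u,o,n=axis("c4",f(0));print(o.round(2),n)
for t in(-2,-1,0,1,2):
    print(t,np.polyfit(X,((proj(pose("c4"),f(np.radians(t)))-u)@n),1)*[.1,1])
print("meas",np.polyfit(X,o,1)*[.1,1])
E
```

```text
[-1.05 -0.69  0.18 -0.03  0.06 -0.1  -0.08 -0.08  0.   -0.03 -0.07 -0.03
 -0.08 -0.05] [0.496  0.8683]
-2 [0.7042 0.0126]
-1 [0.3532 0.0056]
0 [0. 0.]
1 [-0.3555 -0.0041]
2 [-0.7131 -0.0066]
meas [ 0.5479 -0.9433]
```

The rod is level to about 0.2°. Now moving to the start of the threading line, tip 45 mm short of cast1.

```bash
cat > line.py <<'E'
from tilt import *
CX,CY,CYAW=.444,.0698,1.4359;ZA=.056;GX=.006;DZ=-.0197
ch=np.array([np.cos(CYAW),np.sin(CYAW)]);cn=np.array([-ch[1],ch[0]])
def tcp(xo,y=.0015,z=ZA):  # rod origin at cradle x=xo
    return np.r_[np.array([CX,CY])+(xo+GX)*ch+y*cn,z+DZ]
E
python3 - <<'E'
from line import *
k=pose("side");print("calipers~",onplane(k,[(340,167),(390,168)],.01))
R=rot(CYAW)
s=tcp(-.302)
for x in(-.302,-.2,-.083):print(solver.solve_ik(tcp(x),R),solver.solve_ik(tcp(x,z=.2),R))
manip.move_linear(np.r_[manip.read_eef_pos()[:2],.19],feed=.15)
manip.reach(np.r_[s[:2],.19],R)
manip.move_linear(s,feed=.15);manip.pause(.3)
print(manip.read_wrist_force(),manip.read_moment(),manip.read_eef_pos(),s,manip.read_t())
shot("wrist","w5");shot("side","s5");shot("scene","c5")
o=[]
for f,(x0,x1,y0,y1) in(("s5",(280,400,120,300)),("c5",(250,400,140,225))):
    c=cv2.imread(f"pics/{f}.png")[y0:y1,x0:x1];o.append(cv2.resize(c,None,fx=3,fy=3,interpolation=2))
c=np.zeros((540,820,3),np.uint8);c[:540,:360]=o[0];c[:255,365:815]=o[1];cv2.imwrite("pics/crop5.png",c[:,:800])
X=np.array([-.058,.083,.205])
for f in("s5","c5"):print(proj(pose(f),np.c_[np.array([CX,CY])+(X-.302)[:,None]*ch+.0015*cn,0*X+.056]).round(1).tolist(),proj(pose(f),np.c_[np.array([CX,CY])+np.array([[-.053]])*ch+.0015*cn,.056]).round(1))
E
```

```text
Traceback (most recent call last):
  File "h.py", line 25, in pose
    def pose(fn): return np.load("pics/"+fn+".npy",allow_pickle=True).item()
                         ~~~~~~~^^^^^^^^^^^^^^^^^^^^^^^^^^^^^^^^^^^^^
FileNotFoundError: [Errno 2] No such file or directory: 'pics/side.npy'
```

```bash
python3 - <<'E'
from line import *
k=pose("s4");print("calipers~",onplane(k,[(340,167),(390,168)],.01))
R=rot(CYAW)
s=tcp(-.302)
for x in(-.302,-.2,-.083):print(solver.solve_ik(tcp(x),R),solver.solve_ik(tcp(x,z=.2),R))
manip.move_linear(np.r_[manip.read_eef_pos()[:2],.19],feed=.15)
manip.reach(np.r_[s[:2],.19],R)
manip.move_linear(s,feed=.15);manip.pause(.3)
print(manip.read_wrist_force(),manip.read_moment(),manip.read_eef_pos(),s,manip.read_t())
shot("wrist","w5");shot("side","s5");shot("scene","c5")
o=[]
for f,(x0,x1,y0,y1) in(("s5",(280,400,120,300)),("c5",(250,400,140,225))):
    c=cv2.imread(f"pics/{f}.png")[y0:y1,x0:x1];o.append(cv2.resize(c,None,fx=3,fy=3,interpolation=2))
c=np.zeros((540,820,3),np.uint8);c[:540,:360]=o[0];c[:255,365:815]=o[1];cv2.imwrite("pics/crop5.png",c[:,:800])
X=np.array([-.058,.083,.205])
for f in("s5","c5"):print(proj(pose(f),np.c_[np.array([CX,CY])+(X-.302)[:,None]*ch+.0015*cn,0*X+.056]).round(1).tolist(),proj(pose(f),np.c_[np.array([CX,CY])+np.array([[-.053]])*ch+.0015*cn,.056]).round(1))
E
```

```text
calipers~ [[ 0.4651 -0.3175  0.01  ]
 [ 0.3116 -0.3242  0.01  ]]
[-0.5322  0.5351  2.0876 -0.      0.5189 -0.3973] [-0.5322  0.2584  2.0245 -0.      0.8587 -0.3973]
[-0.3129  0.5143  2.1437 -0.      0.4835 -0.178 ] [-0.3129  0.221   2.0778 -0.      0.8428 -0.178 ]
[-0.0421  0.513   2.1475 -0.      0.4811  0.0928] [-0.0421  0.2184  2.0814 -0.      0.8418  0.0928]
[-0.3496  0.3929 -1.641 ] [-0.0858  0.0001  0.0322] [ 0.403  -0.2235  0.0368] [ 0.4027 -0.2233  0.0363] 9.775
[[364.1, 160.8], [357.2, 188.6], [350.0, 217.3]] [[347.1 228.9]]
[[218.3, 207.8], [267.0, 196.4], [307.7, 186.9]] [[322.  183.6]]
```

View pics/crop5.png

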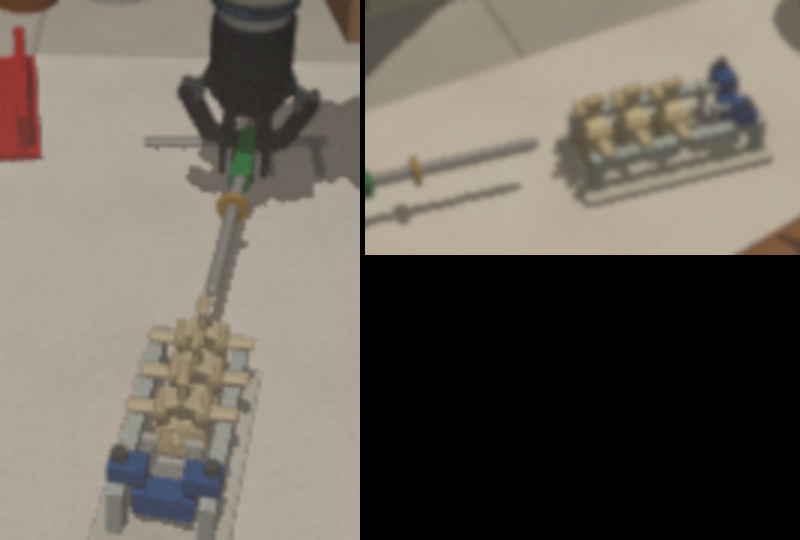

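The rod points at cast1's canal in both views. Now threading with force monitoring.

```bash
cat > thread.py <<'E'
from line import *
def run(x0,x1,step,feed,lim,base,y=.0015,z=ZA,every=1):
    x=x0;i=0;F=np.zeros(3)
    while x<x1-1e-6:
        x=min(x+step,x1);manip.move_linear(tcp(x,y,z),feed=feed);f=manip.read_wrist_force()-base
        F=np.array([f[:2]@ch,f[:2]@cn,f[2]]);i+=1
        if i%every==0:print(round(x*1e3,1),F.round(2),end="; ")
        if -F[0]>lim or abs(F[1])>lim or abs(F[2])>lim:print("LIMIT",x,F,manip.read_moment());break
    print("end",x,F,manip.read_eef_pos()-tcp(x,y,z),manip.read_t());return x
E
python3 - <<'E'
from thread import *
E
python3 - <<'E'
import importlib.util as u
E
mv() { mv thread.py thr.py; }; command mv thread.py thr.py
python3 - <<'E'
from thr import *
X=np.arange(.1,.198,.007);f=lambda t:np.c_[np.array([CX,CY])+((X-.006)*np.cos(t)+.006-.302)[:,None]*ch+.0015*cn,.056+(X-.006)*np.sin(t)]
u,o,n=axis("c5",f(0),7);print(o.round(2),[np.round((proj(pose("c5"),f(np.radians(t)))[-1]-u[-1])@n,2) for t in(-1,1)])
B=[]
for _ in range(6):B.append(manip.read_wrist_force());manip.pause(.03)
B=np.array(B);print(B.mean(0),B.std(0));base=B.mean(0);np.save("base.npy",base)
run(-.302,-.250,.026,.08,2.5,base)
run(-.250,-.146,.008,.05,2.5,base)
E
```

```text
[0.33 0.25 0.44 0.35 0.38 0.35 0.42 0.3  0.34 0.33 0.37 0.26 0.29 0.39] [np.float64(0.77), np.float64(-0.78)]
[-0.1154 -0.0524 -1.8526] [0.3739 0.4819 0.4   ]
-276.0 [ 0.13  0.42 -0.26]; -250.0 [-0.33 -0.02  1.  ]; end -0.25 [-0.3294 -0.0217  1.0032] [0.0001 0.0002 0.    ] 11.075
-242.0 [ 0.55 -0.62  0.26]; -234.0 [-0.32  0.28  0.2 ]; -226.0 [ 0.81 -0.33 -0.59]; -218.0 [ 0.15 -0.53  0.45]; -210.0 [-0.67 -0.33  0.51]; -202.0 [ 0.36 -0.66 -0.41]; -194.0 [-0.18  0.38 -0.68]; -186.0 [ 0.32 -0.24 -0.83]; -178.0 [0.54 0.   0.62]; -170.0 [-0.09 -0.15 -0.75]; -162.0 [-0.21 -1.22  0.13]; -154.0 [-0.09 -0.76 -0.26]; -146.0 [-0.59 -0.05 -1.09]; end -0.146 [-0.5934 -0.052  -1.085 ] [ 0.      0.0003 -0.    ] 15.0833
```

```bash
python3 - <<'E'
from thr import *
base=np.load("base.npy")
shot("side","s6");shot("scene","c6");shot("wrist","w6")
a=cv2.imread("pics/s6.png")[190:310,290:400];b=cv2.imread("pics/c6.png")[130:220,290:400];c=cv2.imread("pics/w6.png")[0:300,180:460]
o=np.zeros((600,800,3),np.uint8);o[:360,:330]=cv2.resize(a,None,fx=3,fy=3,interpolation=2);o[362:362+225,:275]=cv2.resize(b,None,fx=2.5,fy=2.5,interpolation=2);o[:480,340:788]=cv2.resize(c,None,fx=1.6,fy=1.6,interpolation=2)
cv2.imwrite("pics/crop6.png",o)
E
```

```text
(no output)
```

View pics/crop6.png

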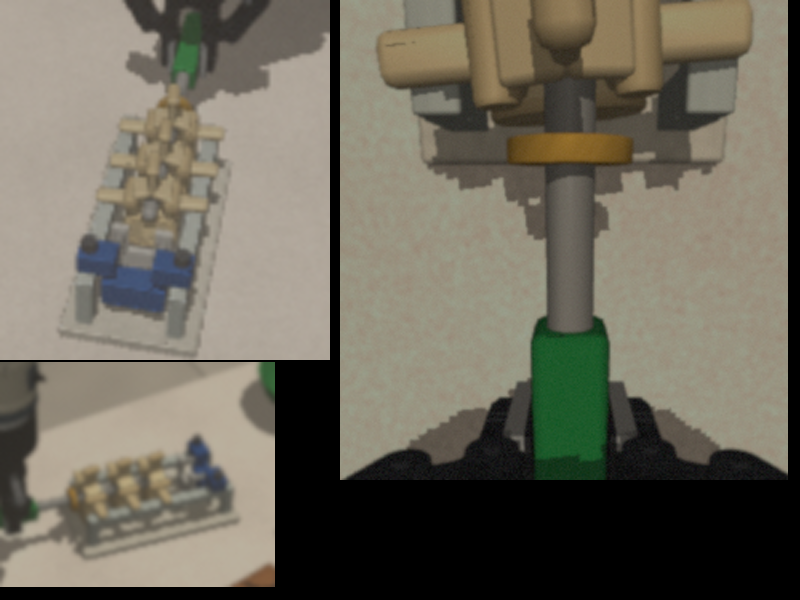

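All three casts are threaded: the nose shows beyond cast3 in the side view, and the collar is just short of cast1 in the wrist view. Now closing up.

```bash
python3 - <<'E'
from thr import *
base=np.load("base.npy")
x=run(-.146,-.092,.006,.04,2.8,base)
def F(n=8):
    B=[]
    for _ in range(n):B.append(manip.read_wrist_force());manip.pause(.02)
    f=np.mean(B,0)-base;return np.array([f[:2]@ch,f[:2]@cn,f[2]])
f=F();print(x,f)
while x<-.068 and f[0]>-4.3 and abs(f[1])<4 and abs(f[2])<4:
    x+=.001 ;manip.move_linear(tcp(x),feed=.02);f=F();print(round(x*1e3,1),f.round(2),end="; ")
print(manip.read_t(),x,manip.read_moment());np.save("x.npy",x)
E
```

```text
-140.0 [-0.06  1.06  0.1 ]; -134.0 [ 0.71 -0.35  0.88]; -128.0 [-0.07 -0.5   0.54]; -122.0 [-0.37  0.68 -0.54]; -116.0 [-0.24 -1.3  -0.22]; -110.0 [-0.01 -0.37  0.24]; -104.0 [ 0.27 -0.41 -0.31]; -98.0 [ 1.23 -0.41  0.08]; -92.0 [0.23 0.55 1.01]; end -0.092 [0.2325 0.5525 1.011 ] [ 0.      0.0003 -0.    ] 17.9333
-0.092 [ 0.3066 -0.1327  0.12  ]
-91.0 [ 0.09  0.19 -0.25]; -90.0 [0.09 0.   0.05]; -89.0 [ 0.21  0.08 -0.3 ]; -88.0 [ 0.01 -0.17  0.01]; -87.0 [-0.2  -0.31 -0.29]; -86.0 [ 0.13 -0.08 -0.04]; -85.0 [-1.65 -0.21 -0.09]; -84.0 [-5.   -0.73  0.51]; 21.1333 -0.08399999999999999 [-0.8412  0.0851 -0.0008]
```

The stop has begun to give (5 N). A touch more, then relax and lift slightly.

```bash
cat >> thr.py <<'E'
def F(base,n=10):
    B=[]
    for _ in range(n):B.append(manip.read_wrist_force());manip.pause(.02)
    f=np.mean(B,0)-base;return np.array([f[:2]@ch,f[:2]@cn,f[2]])
E
python3 - <<'E'
from thr import *
base=np.load("base.npy")
manip.move_linear(tcp(-.0836),feed=.01);print("push",F(base))
manip.move_linear(tcp(-.0854),feed=.01);print("relax",F(base))
for dz in(.003,.006,.009):
    manip.move_linear(tcp(-.0854,z=ZA+dz),feed=.02);print(dz,F(base))
manip.move_linear(tcp(-.0880,z=ZA+.012),feed=.02);print(F(base),manip.read_moment())
manip.move_linear(tcp(-.0880,z=.13),feed=.06);manip.pause(.2);print(F(base),manip.read_moment(),manip.read_t())
shot("side","s7");shot("scene","c7");shot("wrist","w7")
a=cv2.imread("pics/s7.png")[170:310,280:400];b=cv2.imread("pics/c7.png")[110:220,280:420];c=cv2.imread("pics/w7.png")[0:300,180:460]
o=np.zeros((600,800,3),np.uint8);o[:322,:276]=cv2.resize(a,None,fx=2.3,fy=2.3,interpolation=2);o[324:324+275,:350]=cv2.resize(b,None,fx=2.5,fy=2.5,interpolation=2);o[:480,352:800]=cv2.resize(c,None,fx=1.6,fy=1.6,interpolation=2)
cv2.imwrite("pics/crop7.png",o)
P=lambda X,z:np.c_[np.array([CX,CY])+(np.array(X)-.088)[:,None]*ch+.0015*cn,np.full(len(X),z)]
print(proj(pose("c7"),P([.083,.18,.205],.13)),proj(pose("s7"),P([.083,.18,.205],.13)))
E
```

```text
push [-6.1555 -0.6868  0.7201]
relax [-0.0061 -0.1883 -0.1558]
0.003 [ 0.1897 -0.1452 -1.4465]
0.006 [-0.1056 -0.1946 -1.8006]
0.009 [ 0.0461  0.0531 -1.781 ]
[ 0.097   0.1116 -1.9238] [-0.264   0.0163  0.0117]
[ 0.0086  0.129  -1.8049] [-0.3287  0.0657  0.024 ] 25.5167
[[337.8797 161.1502]
 [369.4769 154.1103]
 [377.4337 152.343 ]] [[344.8813 218.0956]
 [336.8937 248.31  ]
 [334.6107 256.9309]]
```

View pics/crop7.png

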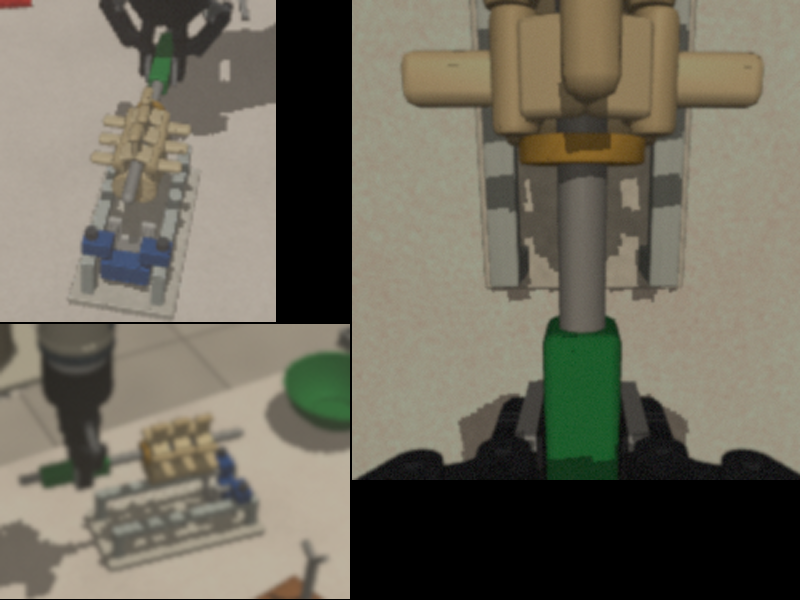

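The column is closed up against the collar and clear of the cradle. Checking droop.

```bash
python3 - <<'E'
from thr import *
for X in(np.arange(.172,.199,.003),np.array([-.061,-.057,-.053,-.049,-.045])):
    f=lambda t:np.c_[np.array([CX,CY])+((X-.006)*np.cos(t)+.006-.088)[:,None]*ch+.0015*cn,.13+(X-.006)*np.sin(t)]
    u,o,n=axis("c7",f(0),6);print(o.round(2),[np.round((proj(pose("c7"),f(np.radians(t)))[[0,-1]]-u[[0,-1]])@n,2) for t in(-2,-1,1)])
E
```

```text
[1.93 0.64 0.34 0.43 0.58 0.58 0.53 0.5  0.48 0.44] [array([1.46, 1.69]), array([0.73, 0.85]), array([-0.74, -0.85])]
[0.02 0.1  0.1  0.06 0.14] [array([-0.62, -0.47]), array([-0.31, -0.23]), array([0.31, 0.23])]
```

```bash
python3 - <<'E'
from thr import *
base=np.load("base.npy");G=np.load("grasp.npy");g,yaw=G[:3],G[3];R=rot(yaw)
manip.move_linear(tcp(-.088,z=.20),feed=.08)
manip.move_linear(g+[0,0,.09],R,feed=.09)
manip.move_linear(g+[0,0,.03],feed=.06);manip.pause(.2)
print(F(base),manip.read_eef_pos()-g,manip.read_t())
shot("side","s8");shot("scene","c8");shot("wrist","w8")
a=cv2.imread("pics/s8.png")[160:310,190:310];b=cv2.imread("pics/c8.png")[160:280,300:440];c=cv2.imread("pics/w8.png")[0:300,180:460]
o=np.zeros((600,800,3),np.uint8);o[:300,:240]=cv2.resize(a,None,fx=2,fy=2,interpolation=2);o[302:302+298,:350]=cv2.resize(b,(350,298),interpolation=2);o[:480,352:800]=cv2.resize(c,None,fx=1.6,fy=1.6,interpolation=2)
cv2.imwrite("pics/crop8.png",o)
E
```

```text
[-0.1585  0.0932 -1.5436] [ 0.0001 -0.      0.0302] 30.9167
```

View pics/crop8.png

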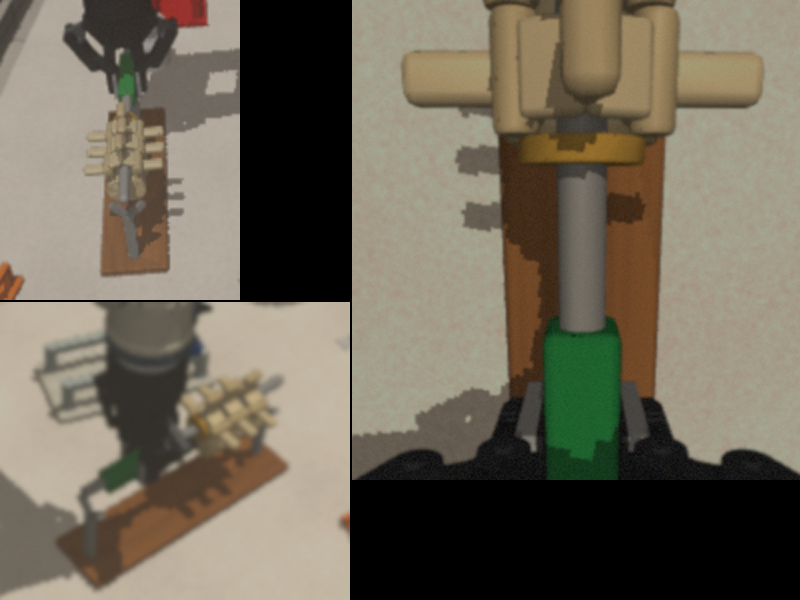

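The rod hangs over both forks and the casts are still closed up. Lowering.

```bash
python3 - <<'E'
from thr import *
base=np.load("base.npy");G=np.load("grasp.npy");g=G[:3]
for dz in(.008,.004,.002,.001,0,-.0005):
    manip.move_linear(g+[0,0,dz],feed=.02);f=F(base,6);print(dz,f.round(2),manip.read_moment())
    if f[2]>3.5:break
manip.set_gripper(.085);manip.pause(.3);print(manip.read_finger_gap(),manip.read_wrist_force())
manip.move_linear(g+[0,0,.10],feed=.1)
manip.reach([.50,-.12,.3],rot(np.pi/2));print(manip.read_t())
shot("side","s9");shot("scene","c9")
a=cv2.imread("pics/s9.png")[190:310,200:300];b=cv2.imread("pics/c9.png")[170:280,300:430]
o=np.hstack([cv2.resize(a,(390,468),interpolation=2),cv2.resize(b,(410,347),interpolation=2)[:468] if 0 else cv2.copyMakeBorder(cv2.resize(b,(410,347),interpolation=2),0,121,0,0,0)]);cv2.imwrite("pics/crop9.png",o)
from h import *
k=pose("c9");im=cv2.cvtColor(cv2.imread("pics/c9.png"),cv2.COLOR_BGR2RGB)
q=np.array([.6613,-.0033,1.7485]);print(proj(k,world(np.array([[.205,0,0],[-.052,0,0],[.186,0,0],[.151,0,.041],[.099,0,.041]]),q)).round(1).tolist(),proj(pose("s9"),world(np.array([[.205,0,0],[-.064,0,0]]),q)).round(1).tolist())
E
```

```text
0.008 [-0.02 -0.38 -1.92] [-0.2827 -0.0963 -0.0024]
0.004 [ 0.19 -0.09 -2.17] [-0.283  -0.0623 -0.0515]
0.002 [-0.27 -0.4  -2.05] [-0.2648 -0.1145 -0.0123]
0.001 [ 0.44 -0.19 -1.7 ] [-0.1808  0.0235  0.0125]
0 [-0.12  1.96  4.12] [-0.023   0.3201  0.0764]
0.0849713728510784 [-0.5202  0.4803  0.51  ]
36.9667
[[411.6, 197.6], [337.0, 241.7], [406.5, 200.6], [398.9, 195.5], [384.1, 204.2]] [[252.9, 270.3], [255.1, 192.0]]
```

View pics/crop9.png

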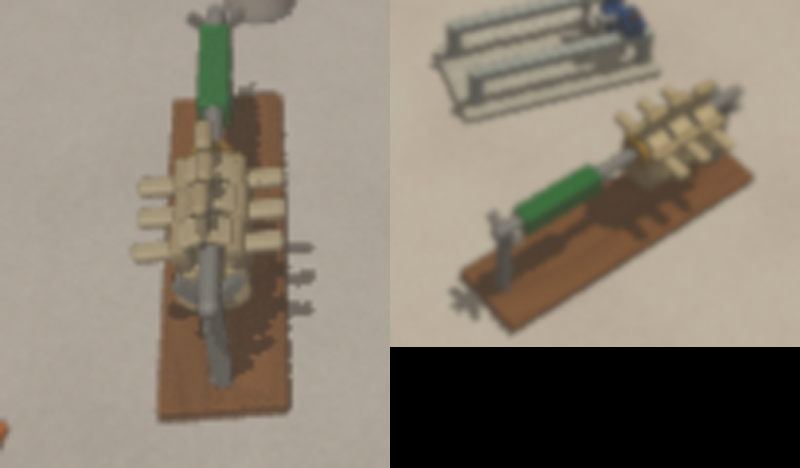

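The rod lies in both forks, with the casts closed up against the collar. The gripper is clear, so I'm handing in.

```bash
python3 - <<'E'
from rig import *
from rig import manip,order
manip.pause(.3);order.job_done();print(manip.read_t())
E
```

```text
the job is handed in; nothing more can be done
the job is handed in; nothing more can be done
```

I handed the job in at about 37 s of the 67 s allowed. The rod is back in both forks of the stand, with the three casts closed up against the collar and the arm clear.

- **Threading:** the rod went through all three canals with no force reading above the sensor noise of about 0.5 N. The collar then closed the casts up.
- **End stop:** it began to give at about 3 N. I pushed on gently to 6.2 N, below the 11 N at which the casts crack, then relaxed to zero before lifting.
- **Lift and return:** the column lifted out with a load of about 1.9 N and a droop of about 0.3°. I lowered it at the original grasp pose; the force rose to 4 N upward as the forks took the weight, and I released there.
- **Last pictures:** the handle and nose lie in the rear and front forks, and the casts are close together against the collar. The cradle is empty. I never went near the basin, jar or calipers, though I did not measure their positions again at the end.
- **What disagreed:** a reading of the rod's tilt by eye, before threading, differed by about 1° between the two cameras. A finer line fit showed it level to about 0.2°. No check failed.

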